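Seat a notched post foot in the keyed welding jig and swing the hold-down over it

TASK

Load the loose aluminium post foot into the blue welding jig: turn it until its off-centre edge notch matches the one brass pin standing in the nest (look, or try it one quarter turn at a time), so that the base plate drops in upright and fully home on the nest floor. Then swing the red hold-down bar round by its black handle to its end stop, so that it lies over the plate, let go of everything, and leave the hammer, pliers and spray can where they are.

Things in the scene. Friction and masses are not known exactly. Their poses are not given: they have to be found in the camera images.
- foot: Loose part, 0.3 to 0.6 kg: square aluminium base plate 100 x 100 x 10 mm with an upright square tube stub (40 x 40 mm, 70 mm tall, open top) on its centre, sides parallel to the plate's. Stands plate-down on the table at any yaw. Origin: centre of the plate's underside; z up, x and y parallel to the plate's sides. Best gripped from above across two tube faces.
- foot_notch (a point): Centre of the notch through the foot's plate, at foot x = 38, y = 25 mm, on its underside. The notch is open at the plate's +x edge, 20 mm deep (x from 30 to 50 mm) and 16 mm wide (y from 17 to 33 mm).
- jig: Fixed blue welding jig on the table, its place and yaw vary. Base plate 12 mm thick, x from -165 to 85 mm, y from -80 to 80 mm. Origin: at table height under the nest's centre; axes parallel to the nest's sides. The nest has a guide bar at each side (70 mm long, corners open): inner faces 51.5 mm from the centre, upright for 6 mm above the nest floor, then a lead-in slope to 11 mm.
- nest (a point): Centre of the nest's floor, 12 mm above the table, axes as the jig's; the seated foot's origin comes here. One brass pin (12 mm diameter, 18 mm tall) stands at one of three spots, jig x, y in mm: (38, 25), (-25, 38), (-38, -25); flat grey plugs at the others. The foot's notch meets them at foot yaw = jig yaw + 0, 90 or 180 degrees respectively.
- pin_tip (a point): A point on the nest's axis level with the pin's tip, 18 mm above the nest floor. Which spot has the pin varies and is not reported: look, or probe. In a wrong yaw the plate stops on the pin, its underside at this height; in the right yaw it goes down to the nest floor, with 1.5 mm play at each side and 2 mm round the pin.
- clamp (a joint): Angle (rad) of the red hold-down bar about its upright pivot: 0 fully open, grows clockwise seen from above, 2.09 (end stop) closed, where its 49 mm nose points along jig +x over the plate, 2.5 mm above it. Stays where it is left (friction 0.06 N m). Starts between 0 and 0.45, clear of the nest.
- clamp_pivot (a point): Pivot axis of the hold-down, at jig x = -75, y = 5 mm, at the underside (24.5 mm above the table) of the bar, which is 16 mm wide and 10 mm thick.
- clamp_handle (a point): Centre of the top of the black handle: upright round post, 18 mm diameter, 55 mm tall, top 89.5 mm above the table, on the bar's tail 65 mm from the pivot. At joint value q it lies from the pivot in direction -90 degrees minus q (jig frame; 150 degrees at the end stop). Grip it from above and follow the arc; it may turn between the fingers.
- hammer: Bystander: hammer with orange handle, 280 mm long, lying on the table; origin on its underside.
- spray: Bystander: yellow spray can, 60 mm diameter, 170 mm tall, standing; origin at its underside's centre.
- pliers: Bystander: pliers with blue handles, 175 mm long, lying on the table; origin near the joint.
There are look-alikes about, which are no part of the job. Several things look just like the foot: the one meant starts farthest to the robot's right.

How it is judged:
By the outcome, as a careful person would: the job done as asked, in the order asked, and still so for the second after the job is handed in, with the robot touching nothing.
It also fails if it takes over 72 s, if anything falls off the work surface, if the arm or the gripper's body presses on something with over 40 N, if the wrist force passes 120 N, or if a joint passes its speed limit or range.

ROBOT

A 7-joint arm with a two-finger parallel gripper is mounted at the origin on the work surface. World frame = base frame: x ahead of the robot, y to its left, z up, the work surface at z = 0. Lengths are in m, angles in rad, forces in N, time in s.
With the tool pointing down it reaches from about 0.4 to 0.85 m from the base axis. Payload 10.4 kg.
Tool frame: the origin (TCP) lies between the finger pads; the fingertips stand 11 mm ahead of it and the grasp point (between the pads) lies 8 mm behind it (tip_reach is the distance from the TCP to the fingertips, in m); z points along the fingers, y is the line along which they close (so a half turn about z gives the same grasp; the last joint's range is limited). The gripper opens to 85 mm and grips with 20 to 120 N. Pads are 22 mm wide; open, the fingers measure 114 mm over their backs; the gripper's body (76 mm by 85 mm) begins 54 mm behind the grasp point. The pads swing forward as they close: fully open they stand 13 mm farther back than shut.
Start: joints at [-1.211, 0.332, -0.065, 1.46, 0.022, 1.35, -0.088], TCP at [0.233, 0.58, 0.242] pointing down, gripper open.
Joint ranges: [-2.6, 2.6], [-0.5, 2.12], [-1.47, 1.34], [0.16, 2.42], [-1.27, 4.41], [0.06, 2.06], [-2.6, 2.6]. Speed limits (rad/s): [2.22, 2.22, 2.79, 2.79, 3.14, 3.14, 3.14].

INTERFACE

Orientations are given as a unit quaternion [x, y, z, w].
In Python, from workcell import * gives the robot as it stands.
- The arm moves only by the shell command python3 -m inch 'ROWS' [OPENING] [FORCE]. ROWS is JSON, a list of rows, each an object with "slide": the shift along the world's x, y, z in m, a list of three; "yaw": the turn about the world's z in rad. A call has 1 to 20 rows; each row is the pose to reach, as a shift and turn from the pose commanded when the call began; what a row does not reach only later rows make up. A row lasts 1/12 s, in which the tool goes at most 41.7 mm and 7.16 degrees, less where a joint would pass 70% of its speed; a pose out of reach is approached as far as the arm can. A call with a gripper value outside its range is refused whole. OPENING is the closure in counts, from 0 (fully open) to 255 (shut), set as the call begins (- or left out, the last holds). The fingers move at their own pace and stop on an object; FORCE is the grip in N (left out, the last holds). Time passes only in rows, so rows that repeat a pose let the fingers close. It gives the time, the measured TCP pose, the force, the opening and the grip force at its end, in the units of the state.
- get_obs(): the state, without advancing time (a new reading comes with each control period).
- camera(name): name is "scene" or "side" or "wrist"; returns a dict with "frame" (420x560x3 uint8, red, green, blue), "fx", "fy", "cx", "cy" (pixels), "extrinsics" (4x4, takes a point from world to camera coordinates). Camera axes: x right, y down, z forward; pixel columns grow to the right and rows downward; lengths in m; the calibration is good to about 2 mm. The wrist camera is an equidistant fisheye: a pixel r from the principal point sees the ray r / f radians off the axis. A picture is of the moment at which its call begins. There is no depth.
- hand_in(): hands the job in; it is judged then, once.
The state is a dict: "clock": time; "joint_pos": joint angles; "joint_velocities": joint speeds; "tau": joint torques, N m; "position": TCP position; "ee_rot": TCP orientation; "ft_force": force on the tool from outside, world axes, zero at the start; "torque": the same for the moment, N m; "grip_width": opening from 0.0 (shut) to 1.0 (fully open); "grasp_force": force on a finger pad.
Only numpy, scipy, OpenCV 4.12 (cv2) and the standard library are available. Lean on these libraries where they do the work, as an engineer would, in place of code of your own. Each camera call takes 0.05 s, during which the arm holds its last target. There are 200 camera calls.

## Working session

There is one attempt and no reset: what is moved stays moved. The work goes in short steps, Python scripts to look and compute and a shell command to move; the robot and the scene stay as the last step left them, time stands still between calls to the robot, and variables do not carry over. Pictures are saved under pics/ and viewed, at most 13 in all, crops included, and the job is handed in when it is done.

```bash
mkdir -p pics; ls
python3 - <<'E'
from workcell import *
import cv2
for n in ("scene","side","wrist"):
    c=camera(n); cv2.imwrite(f"pics/{n}0.png",c["frame"][:,:,::-1]); 
    import numpy as np
    print(n,c["fx"],c["fy"],c["cx"],c["cy"]);print(np.round(c["extrinsics"],3).tolist())
o=get_obs();print(o)
E
```

```text
pics
scene 404.3378149271904 404.3378149271904 278.98144288689656 214.1003997778483
[[-0.606, 0.795, 0.012, 0.36], [0.584, 0.455, -0.672, -0.287], [-0.54, -0.401, -0.74, 1.469], [0.0, 0.0, 0.0, 1.0]]
side 388.7835248175223 388.7835248175223 280.53807332814904 210.76711085028464
[[0.752, -0.659, 0.02, -0.416], [-0.366, -0.443, -0.818, 0.259], [0.548, 0.608, -0.574, 0.948], [0.0, 0.0, 0.0, 1.0]]
wrist 325.19226210127806 325.19226210127806 278.7578160801838 207.4282527930225
[[0.373, 0.928, -0.001, -0.625], [0.883, -0.355, 0.307, -0.04], [0.285, -0.116, -0.952, 0.38], [0.0, 0.0, 0.0, 1.0]]
{'clock': 0.15, 'joint_pos': array([-1.21058546,  0.33274883, -0.06472964,  1.46074151,  0.02158517,
        1.34989201, -0.08847335]), 'joint_velocities': array([ 0.00097971,  0.00141824, -0.00050449, -0.00197763,  0.00158822,
        0.00084131,  0.00060827]), 'tau': array([ 9.61961996e-04, -6.25830960e+01,  4.92293411e-02, -3.91851354e+01,
        1.63300533e-02,  7.51787826e-03, -7.52049959e-05]), 'position': array([0.23333379, 0.57952073, 0.24168822]), 'ee_rot': array([ 1.90205352e-01,  9.81744174e-01, -5.39577506e-04, -9.33494616e-05]), 'ft_force': array([-0.00826822, -0.42795629, -0.1883771 ]), 'torque': array([0.04161618, 0.03171328, 0.01100629]), 'grasp_force': 0.0, 'grip_width': 1.00341822073406}
```

View pics/scene0.png

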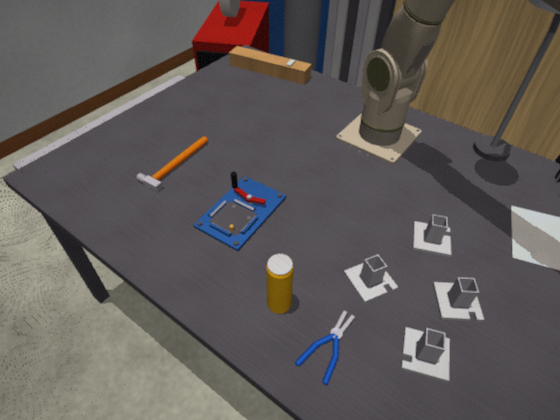

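View pics/side0.png

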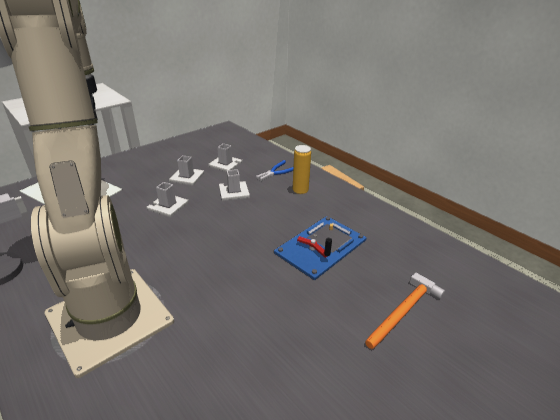

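The scene view shows four foot-like parts, at pixels A (433,235), B (372,278), C (460,300) and D (427,350). The jig is at (240,210) with a brass pin near (232,227). Next I'll cast these pixels onto the table.

```bash
cat > h.py <<'E'
from workcell import *
import numpy as np, cv2
def snap(n,f=None):
    c=camera(n)
    if f: cv2.imwrite(f"pics/{f}.png",c["frame"][:,:,::-1])
    return c
def ray(c,u,v,fish=False):
    E=np.array(c["extrinsics"]);R=E[:3,:3];o=-R.T@E[:3,3]
    a=(u-c["cx"])/c["fx"];b=(v-c["cy"])/c["fy"]
    if fish:
        r=np.hypot(a,b)+1e-12;d=np.array([a/r*np.sin(r),b/r*np.sin(r),np.cos(r)])
    else: d=np.array([a,b,1.])
    return o,R.T@d
def onz(c,u,v,z,fish=False):
    o,d=ray(c,u,v,fish);return (o+d*(z-o[2])/d[2])
def proj(c,p,fish=False):
    E=np.array(c["extrinsics"]);q=E[:3,:3]@np.array(p)+E[:3,3]
    if fish:
        t=np.arctan2(np.hypot(q[0],q[1]),q[2]);s=t/(np.hypot(q[0],q[1])+1e-12)
        return np.array([c["cx"]+c["fx"]*s*q[0],c["cy"]+c["fy"]*s*q[1]])
    return np.array([c["cx"]+c["fx"]*q[0]/q[2],c["cy"]+c["fy"]*q[1]/q[2]])
E
python3 - <<'E'
from h import *
np.set_printoptions(precision=4,suppress=True)
c=snap("scene");im=c["frame"]
g=im.astype(int)
m=((g.min(2)>150)).astype(np.uint8)
for k,(u,v) in dict(A=(433,235),B=(372,278),C=(460,300),D=(427,350)).items():
    print(k,onz(c,u,v,.01)[:2])
n,l,s,ce=cv2.connectedComponentsWithStats(m)
for i in range(1,n):
    if s[i,4]>150 and s[i,0]>300 and s[i,1]>200: 
        print(s[i],ce[i])
hsv=cv2.cvtColor(im,cv2.COLOR_RGB2HSV)
b=cv2.inRange(hsv,(100,150,60),(125,255,255)); b[:170]=0;b[250:]=0
b[:,:180]=0;b[:,300:]=0
p=cv2.findNonZero(cv2.morphologyEx(b,cv2.MORPH_OPEN,np.ones((3,3))))
h=cv2.convexHull(p);q=cv2.approxPolyDP(h,5,True)[:,0];print("jig",q.tolist());
for x in q: print(onz(c,*x,.012))
r=cv2.resize(im[200:390,330:500],None,fx=3.1,fy=3.1,interpolation=cv2.INTER_CUBIC)
j=cv2.resize(im[165:250,185:295],None,fx=6,fy=6,interpolation=cv2.INTER_CUBIC)
cv2.imwrite("pics/feet.png",r[:,:,::-1]);cv2.imwrite("pics/jig.png",j[:,:,::-1])
E
```

```text
A [0.3333 0.3479]
B [0.5668 0.2806]
C [0.4902 0.4848]
D [0.6617 0.4723]
[511 206  49  37 750] [540.3267 221.008 ]
[414 222  37  33 577] [429.6326 240.1837]
[512 239  36  28 323] [523.0402 253.6625]
[345 264  53  37 688] [368.0131 283.173 ]
[434 282  50  38 765] [454.4784 303.8065]
[331 311  23  27 198] [341.1818 324.9697]
[ 402  327   48   53 1102] [424.9065 356.4229]
jig [[285, 195], [238, 249], [194, 226], [240, 180]]
[ 0.4644 -0.0759  0.012 ]
[ 0.7088 -0.0528  0.012 ]
[ 0.7237 -0.2058  0.012 ]
[ 0.4984 -0.2286  0.012 ]
```

View pics/feet.png

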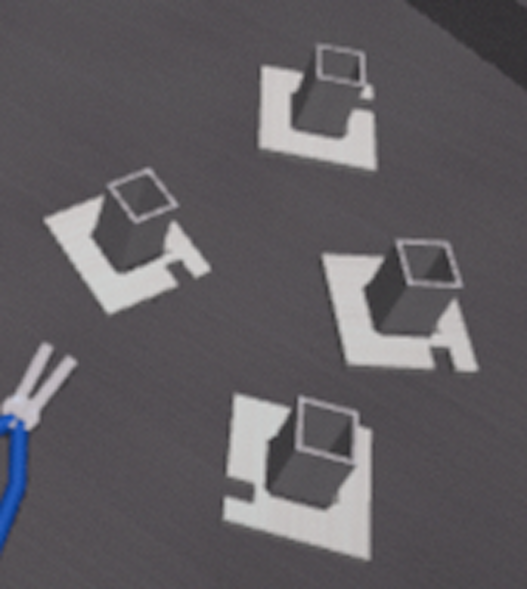

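View pics/jig.png

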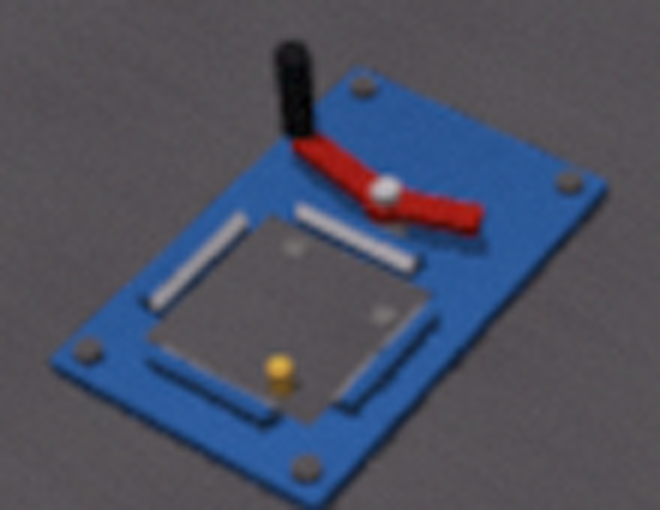

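The feet cast to y = A 0.348, B 0.281, C 0.485 and D 0.472. The robot's right is -y, so **B** (372,278) has the smallest y and is the one meant. The crop shows it upright, its notch on the lower-right edge at crop (178,268). The brass pin is at jig crop (280,372); the plugs are at (294,247) and (383,315).

Run:
```python
from h import *
np.set_printoptions(precision=4,suppress=True)
c=snap("scene")
F=lambda x,y:(330+x/3.1,200+y/3.1)
J=lambda x,y:(185+x/6,165+y/6)
pl=np.array([onz(c,*F(*p),.01)[:2] for p in [(45,218),(110,313),(210,268)]])
print("plate",pl,np.linalg.norm(np.diff(pl,axis=0),axis=1),"ctr",(pl[0]+pl[2])/2)
tt=np.array([onz(c,*F(*p),.08)[:2] for p in [(107,185),(150,170),(177,205),(140,221)]])
d=np.diff(np.vstack([tt,tt[:1]]),axis=0)
print("tube",tt.mean(0),np.linalg.norm(d,axis=1),np.degrees(np.arctan2(d[:,1],d[:,0])))
d=np.diff(pl,axis=0);print("plate ang",np.degrees(np.arctan2(d[:,1],d[:,0])))
print("notch",onz(c,*F(178,268),.01))
cor=np.array([onz(c,*J(*p),.012)[:2] for p in [(607,185),(318,508),(52,365),(360,68)]])
loc=np.array([(-165,80),(85,80),(85,-80),(-165,-80)])/1000
M,_=cv2.estimateAffinePartial2D(loc,cor);print("jig",cor,M,np.degrees(np.arctan2(M[1,0],M[0,0])),np.hypot(M[0,0],M[1,0]))
a=np.arctan2(M[1,0],M[0,0]);R=np.array([[np.cos(a),-np.sin(a)],[np.sin(a),np.cos(a)]])
for n,p,z in [("pin",(280,362),.03),("plug",(294,247),.012),("plug",(383,315),.012),("pivot",(385,185),.045),("handle",(291,47),.0895)]:
    w=onz(c,*J(*p),z)[:2];print(n,w,R.T@(w-M[:,2]))
```

```text
plate [[0.5898 0.2121]
 [0.6363 0.3002]
 [0.5492 0.3447]] [0.0996 0.0977] ctr [0.5695 0.2784]
tube [0.5702 0.2799] [0.0397 0.0373 0.035  0.0399] [ 149.6024   62.0825  -26.8526 -111.2749]
plate ang [ 62.2124 152.9146]
notch [0.5653 0.3239 0.01  ]
jig [[ 0.4651 -0.0709]
 [ 0.7105 -0.0513]
 [ 0.7239 -0.207 ]
 [ 0.4756 -0.2273]] [[ 0.9839 -0.0784  0.6331]
 [ 0.0784  0.9839 -0.136 ]] 4.5566361185256845 0.987002992954144
pin [ 0.6668 -0.1115] [0.0355 0.0217]
plug [ 0.5956 -0.1677] [-0.0399 -0.0286]
plug [ 0.6031 -0.1036] [-0.0274  0.0346]
pivot [ 0.5588 -0.1378] [-0.0742  0.0041]
handle [ 0.5469 -0.2055] [-0.0914 -0.0625]
```

Foot B is at about (0.570, 0.279), yaw 62.4°. Its sides measure about 0.098 and 0.040 m against the given 100 and 40 mm. The pin is at jig (38, 25), so the target foot yaw equals the jig yaw, about 4.5°. The tool's y axis is now at 68.1°, so I turn it by -5.7° and move above the foot.

```bash
python3 -m inch '[{"slide":[0.336,-0.300,-0.02],"yaw":-0.1},{"slide":[0.336,-0.300,-0.02],"yaw":-0.1},{"slide":[0.336,-0.300,-0.02],"yaw":-0.1},{"slide":[0.336,-0.300,-0.02],"yaw":-0.1},{"slide":[0.336,-0.300,-0.02],"yaw":-0.1},{"slide":[0.336,-0.300,-0.02],"yaw":-0.1},{"slide":[0.336,-0.300,-0.02],"yaw":-0.1},{"slide":[0.336,-0.300,-0.02],"yaw":-0.1},{"slide":[0.336,-0.300,-0.02],"yaw":-0.1},{"slide":[0.336,-0.300,-0.02],"yaw":-0.1},{"slide":[0.336,-0.300,-0.02],"yaw":-0.1},{"slide":[0.336,-0.300,-0.02],"yaw":-0.1},{"slide":[0.336,-0.300,-0.02],"yaw":-0.1},{"slide":[0.336,-0.300,-0.02],"yaw":-0.1},{"slide":[0.336,-0.300,-0.02],"yaw":-0.1}]' 0 40
python3 - <<'E'
from h import *
c=snap("wrist","w1");print(get_obs()["position"],get_obs()["joint_pos"])
print([proj(c,p,True) for p in [(.570,.279,.08),(.59,.212,.01),(.636,.3,.01),(.549,.345,.01)]])
s=snap("scene");print("spray",onz(s,279,303,0))
E
```

```text
clock: 1.5
position: [0.5685, 0.2813, 0.2223]
ee_rot: [0.238, 0.971, 0.0, -0.0]
ft_force: [-0.6, 0.6, -0.4]
grip_width: 0.996
grasp_force: 0.0
[0.56844229 0.2813461  0.22238109] [-0.67660394  0.36143669  0.18893242  1.47352773 -0.06955479  1.31310602
  0.60858242]
[array([276.59222041, 199.89526214]), array([233.00140375, 223.4738811 ]), array([320.25181052, 223.59505763]), array([322.95561828, 136.90776317])]
spray [7.66550069e-01 1.31364900e-01 1.11022302e-16]
```

View pics/w1.png

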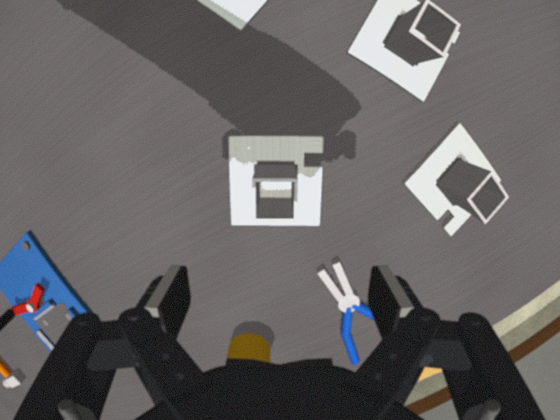

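The wrist view shows the foot with plate corners (229,136), (323,136), (321,225), (232,225). The notch is at (313,159), tube top at about (275,178), and nothing lies between the fingers and the foot.

Run:
```python
from h import *
c=snap("wrist")
w=np.array([onz(c,*p,.01,True)[:2] for p in [(229,136),(323,136),(321.5,225),(231.5,225)]])
d=np.diff(np.vstack([w,w[:1]]),axis=0)
print(w,w.mean(0),np.linalg.norm(d,axis=1),np.degrees(np.arctan2(d[:,1],d[:,0])))
print("notch",onz(c,313,159,.01,True))
w=np.array([onz(c,*p,.08,True)[:2] for p in [(252.5,177),(298,177)]]);d=w[1]-w[0]
print("tube far edge?",w,np.linalg.norm(d),np.degrees(np.arctan2(d[1],d[0])))
o=get_obs();q=o["ee_rot"];a=2*np.arctan2(q[1],q[0]);print(o["position"],"tool y deg",np.degrees(a)-90)
```

```text
[[0.50206836 0.25691368]
 [0.5483011  0.34540174]
 [0.63843855 0.30046715]
 [0.59101514 0.20938294]] [0.56995579 0.27804138] [0.09983788 0.10071682 0.10269037 0.10084989] [  62.41408984  -26.49679902 -117.50394419  151.88116742]
notch [0.56579753 0.32477973 0.01      ]
tube far edge? [[0.5422057  0.27000772]
 [0.56040139 0.30487815]] 0.03933229634044405 62.4440679517456
[0.568665   0.28100608 0.22248742] tool y deg 62.45600243119665
```

Foot centre is (0.570, 0.278), yaw 62.4°, and the two views agree. Sides measure 100 to 103 mm. I'll descend and grip.

```bash
python3 -m inch '[{"slide":[0.001,-0.0015,-0.04],"yaw":0},{"slide":[0.001,-0.0015,-0.08],"yaw":0},{"slide":[0.001,-0.0015,-0.115],"yaw":0},{"slide":[0.001,-0.0015,-0.145],"yaw":0},{"slide":[0.001,-0.0015,-0.17],"yaw":0},{"slide":[0.001,-0.0015,-0.18],"yaw":0},{"slide":[0.001,-0.0015,-0.18],"yaw":0},{"slide":[0.001,-0.0015,-0.18],"yaw":0}]' 0 40; python3 -m inch '[{"slide":[0,0,0],"yaw":0},{"slide":[0,0,0],"yaw":0},{"slide":[0,0,0],"yaw":0},{"slide":[0,0,0],"yaw":0},{"slide":[0,0,0],"yaw":0},{"slide":[0,0,0],"yaw":0},{"slide":[0,0,0],"yaw":0},{"slide":[0,0,0],"yaw":0}]' 255 50
```

```text
clock: 2.32
position: [0.5706, 0.2788, 0.0432]
ee_rot: [0.239, 0.971, 0.0, 0.0]
ft_force: [0.1, -0.5, 1.1]
grip_width: 0.999
grasp_force: 0.0
clock: 2.98
position: [0.571, 0.2784, 0.0436]
ee_rot: [0.239, 0.971, 0.001, 0.001]
ft_force: [-1.9, -1.5, 6.7]
grip_width: 0.463
grasp_force: 52.1
```

Gripped: the opening is 39 mm against the 40 mm tube. I'll lift, turn by -1.01 rad, and pass to the jig's far (-y) side, where the wrist camera looks back at the nest.

```bash
python3 -m inch '[{"slide":[0,0,0.03],"yaw":0},{"slide":[0,0,0.06],"yaw":0},{"slide":[0,0,0.1],"yaw":0},{"slide":[0,0,0.14],"yaw":0},{"slide":[0,0,0.17],"yaw":0},{"slide":[0,0,0.17],"yaw":0}]' ; python3 -m inch '[{"slide":[0,-0.03,0],"yaw":-0.08},{"slide":[0.01,-0.06,0],"yaw":-0.18},{"slide":[0.01,-0.1,0],"yaw":-0.28},{"slide":[0.02,-0.14,0],"yaw":-0.38},{"slide":[0.02,-0.18,0],"yaw":-0.48},{"slide":[0.03,-0.22,0],"yaw":-0.58},{"slide":[0.03,-0.26,0],"yaw":-0.68},{"slide":[0.04,-0.3,0],"yaw":-0.78},{"slide":[0.04,-0.34,0],"yaw":-0.88},{"slide":[0.05,-0.38,0],"yaw":-0.98},{"slide":[0.05,-0.42,0],"yaw":-1.01},{"slide":[0.05,-0.46,0],"yaw":-1.01},{"slide":[0.05,-0.5,0],"yaw":-1.01},{"slide":[0.05,-0.53,0],"yaw":-1.01},{"slide":[0.05,-0.56,0],"yaw":-1.01},{"slide":[0.05,-0.58,0],"yaw":-1.01},{"slide":[0.05,-0.59,0],"yaw":-1.01},{"slide":[0.05,-0.59,0],"yaw":-1.01},{"slide":[0.05,-0.59,0],"yaw":-1.01}]'
python3 - <<'E'
from h import *
c=snap("wrist","w2");print(get_obs()["position"],get_obs()["joint_pos"],get_obs()["grip_width"])
E
```

```text
clock: 3.48
position: [0.573, 0.2794, 0.22]
ee_rot: [0.239, 0.971, 0.004, 0.004]
ft_force: [0.2, 0.1, -2.8]
grip_width: 0.461
grasp_force: 52.5
clock: 5.07
position: [0.6205, -0.3108, 0.2116]
ee_rot: [0.679, 0.734, 0.0, -0.001]
ft_force: [0.4, 0.2, -3.5]
grip_width: 0.461
grasp_force: 52.6
[ 0.62097648 -0.30969555  0.21180533] [ 0.02606503  0.54519258  0.55952487  1.31927526 -0.28678248  1.35733761
  0.66007932] 0.4653305917025764
```

View pics/w2.png

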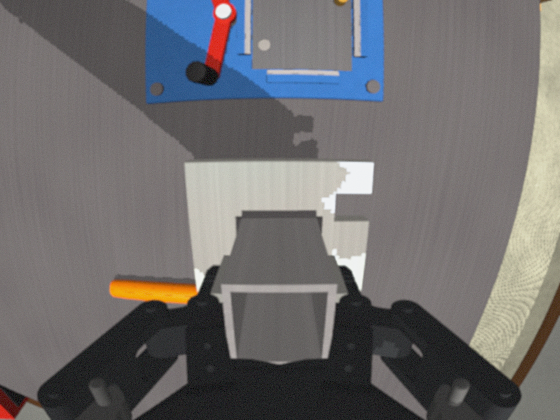

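The held foot hangs level with its plate corners at (185,161) and (374,162) and the notch at (352,207). The jig shows its -y edge from (147,103) to (384,101), a plug at (264,44), the pivot cap at (224,12), the handle top at about (200,72) and the pin at the top edge (341,1).

Run:
```python
from h import *
np.set_printoptions(precision=4,suppress=True)
c=snap("wrist")
im=c["frame"].astype(int)
# subpixel-ish features
loc=[];W=[]
for n,p,z,l in [("cL",(147,103),.012,(-.165,-.08)),("cR",(384,101),.012,(.085,-.08)),("plug",(264,44.5),.012,(-.038,-.025)),("pivot",(223.5,12),.045,(-.075,.005)),
  ("handle",(200,72),.0895,None)]:
    w=onz(c,*p,z,True)[:2];print(n,w)
    if l: loc.append(l);W.append(w)
L=np.array(loc);W=np.array(W)
A=L-L.mean(0);B=W-W.mean(0);a=np.arctan2((A[:,0]*B[:,1]-A[:,1]*B[:,0]).sum(),(A*B).sum())
R=np.array([[np.cos(a),-np.sin(a)],[np.sin(a),np.cos(a)]]);o=W.mean(0)-R@L.mean(0)
print("jig",o,np.degrees(a),"resid",(W-(L@R.T+o)))
h=onz(c,200,72,.0895,True)[:2];d=R.T@(h-(R@[-.075,.005]+o));print("handle rel",d,np.hypot(*d),"q",np.radians(-90)-np.arctan2(d[1],d[0]))
t=get_obs();q=t["ee_rot"];ty=2*np.arctan2(q[1],q[0])-np.pi/2;P=t["position"][:2]
e=np.array([onz(c,*p,t["position"][2]-.0436+.01,True)[:2] for p in [(185.5,161.5),(374,162)]])
dd=e[1]-e[0];print("edge len",np.linalg.norm(dd),"ang",np.degrees(np.arctan2(*dd[::-1])),"tool y",np.degrees(ty))
u=np.array([np.cos(ty),np.sin(ty)]);v=np.array([-u[1],u[0]])
print("edge mid rel TCP in foot axes",(e.mean(0)-P)@u,(e.mean(0)-P)@v, "TCP",t["position"])
```

```text
cL [ 0.4748 -0.2325]
cR [ 0.7226 -0.2129]
plug [ 0.5949 -0.1683]
pivot [ 0.5572 -0.1442]
handle [ 0.5513 -0.2068]
jig [ 0.6318 -0.1407] 4.728023207520367 resid [[ 0.0009  0.0014]
 [-0.0004  0.0005]
 [-0.0011  0.0004]
 [ 0.0006 -0.0023]]
handle rel [-0.0107 -0.0643] 0.06515050478565734 q 0.1643316098560894
edge len 0.09969530524594214 ang 4.453478558598841 tool y 4.612635924869036
edge mid rel TCP in foot axes 0.0004547704812536649 0.051022562204076825 TCP [ 0.6212 -0.3093  0.212 ]
```

The jig is at (0.632, -0.141), yaw 4.7°, with residuals of 2 mm or less. The foot sits within 1 mm of the TCP, and the handle radius comes out at 65 mm as given. I'll move over the nest and stop with the underside just above the pin tip.

```bash
python3 -m inch '[{"slide":[0.003,0.04,0],"yaw":0},{"slide":[0.006,0.08,0],"yaw":0},{"slide":[0.009,0.12,0],"yaw":0},{"slide":[0.0115,0.15,0],"yaw":0.003},{"slide":[0.0115,0.165,0],"yaw":0.003},{"slide":[0.0115,0.17,0],"yaw":0.003},{"slide":[0.0115,0.17,-0.03],"yaw":0.003},{"slide":[0.0115,0.17,-0.06],"yaw":0.003},{"slide":[0.0115,0.17,-0.09],"yaw":0.003},{"slide":[0.0115,0.17,-0.115],"yaw":0.003},{"slide":[0.0115,0.17,-0.13],"yaw":0.003},{"slide":[0.0115,0.17,-0.13],"yaw":0.003},{"slide":[0.0115,0.17,-0.13],"yaw":0.003},{"slide":[0.0115,0.17,-0.13],"yaw":0.003},{"slide":[0.0115,0.17,-0.13],"yaw":0.003}]'
python3 - <<'E'
from h import *
np.set_printoptions(precision=4,suppress=True)
o=get_obs();q=o["ee_rot"];print(o["position"],np.degrees(2*np.arctan2(q[1],q[0]))-90,o["ft_force"])
a=snap("wrist")["frame"];c=snap("scene");b=c["frame"]
u,v=proj(c,(.632,-.141,.03)).astype(int)
b=cv2.resize(b[v-50:v+40,u-50:u+50],(466,420),interpolation=cv2.INTER_CUBIC)
a=a[:,115:445]
cv2.imwrite("pics/w3.png",np.hstack([a,b])[:,:,::-1]);print(u,v)
E
```

```text
clock: 6.42
position: [0.633, -0.1419, 0.0842]
ee_rot: [0.678, 0.735, 0.001, 0.001]
ft_force: [-0.5, -0.0, -3.7]
grip_width: 0.464
grasp_force: 52.6
[ 0.633  -0.1419  0.0842] 4.647684832555527 [-0.469  -0.028  -3.6555]
232 213
```

View pics/w3.png

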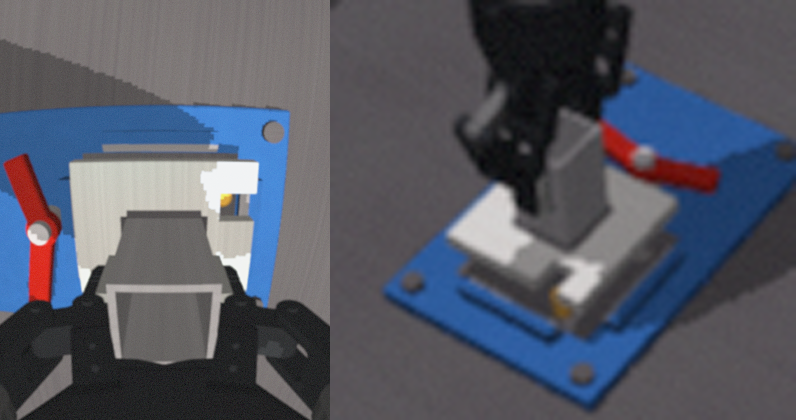

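The pin (crop 226,200) shows through the notch (crop rows 193 to 220), so this yaw is right. One numeric check of the pin against the notch comes before lowering.

Run:
```python
from h import *
np.set_printoptions(precision=4,suppress=True)
c=snap("wrist");im=c["frame"];h=cv2.cvtColor(im,cv2.COLOR_RGB2HSV)
m=cv2.inRange(h,(12,120,90),(32,255,255));m[:180]=0;m[225:]=0;m[:,:325]=0;m[:,375:]=0
p=cv2.findNonZero(m)[:,0];print(p.min(0),p.max(0),p.mean(0))
o=get_obs();a=np.radians(4.65);R=np.array([[np.cos(a),-np.sin(a)],[np.sin(a),np.cos(a)]]);P=o["position"];print(P)
for q in [p.min(0),p.max(0),p.mean(0)]: print("pin",R.T@(onz(c,*map(float,q),.030,True)[:2]-P[:2]))
z=P[2]-.0436+.01
for q in [(333,193),(373,193),(368,220),(185,162),(372,162)]: print("plate",q,R.T@(onz(c,*q,z,True)[:2]-P[:2]))
```

```text
[336 194] [347 207] [340.9113 199.9435]
[ 0.6325 -0.1418  0.0835]
pin [0.0347 0.0278]
pin [0.042  0.0196]
pin [0.0379 0.0241]
plate (333, 193) [0.0294 0.0339]
plate (373, 193) [0.0517 0.034 ]
plate (368, 220) [0.0502 0.0184]
plate (185, 162) [-0.0493  0.0511]
plate (372, 162) [0.0498 0.0511]
```

The pin is within 2 mm of the notch centre. I'll shift 0.5 mm in -y and lower gently while watching the force.

```bash
python3 -m inch '[{"slide":[0,-0.0005,-0.004],"yaw":0},{"slide":[0,-0.0005,-0.008],"yaw":0},{"slide":[0,-0.0005,-0.012],"yaw":0},{"slide":[0,-0.0005,-0.014],"yaw":0},{"slide":[0,-0.0005,-0.014],"yaw":0},{"slide":[0,-0.0005,-0.014],"yaw":0}]'; python3 -m inch '[{"slide":[0,0,-0.002],"yaw":0},{"slide":[0,0,-0.004],"yaw":0},{"slide":[0,0,-0.006],"yaw":0},{"slide":[0,0,-0.006],"yaw":0},{"slide":[0,0,-0.006],"yaw":0}]'
```

```text
clock: 7.07
position: [0.6318, -0.1422, 0.0681]
ee_rot: [0.678, 0.735, -0.0, -0.0]
ft_force: [0.4, 0.9, -2.7]
grip_width: 0.462
grasp_force: 52.7
clock: 7.48
position: [0.6318, -0.1422, 0.0622]
ee_rot: [0.678, 0.735, -0.0, -0.0]
ft_force: [-0.9, -0.9, -3.9]
grip_width: 0.459
grasp_force: 52.7
```

The underside is at 18.6 mm, past the pin tip, and there is no contact force. I'll go on down.

```bash
python3 -m inch '[{"slide":[0,0,-0.002],"yaw":0},{"slide":[0,0,-0.004],"yaw":0},{"slide":[0,0,-0.006],"yaw":0},{"slide":[0,0,-0.007],"yaw":0},{"slide":[0,0,-0.007],"yaw":0},{"slide":[0,0,-0.007],"yaw":0}]'
```

```text
clock: 7.98
position: [0.632, -0.1422, 0.0557]
ee_rot: [0.678, 0.735, 0.0, -0.0]
ft_force: [-2.9, 1.4, 2.5]
grip_width: 0.461
grasp_force: 53.2
```

The foot is home: TCP z is 55.7 mm against 55.6 expected. I'll release it and rise.

```bash
python3 -m inch '[{"slide":[0,0,0],"yaw":0},{"slide":[0,0,0],"yaw":0},{"slide":[0,0,0],"yaw":0},{"slide":[0,0,0],"yaw":0},{"slide":[0,0,0],"yaw":0}]' 60; python3 -m inch '[{"slide":[0,0,0.02],"yaw":0},{"slide":[0,0,0.05],"yaw":0},{"slide":[0,0,0.09],"yaw":0},{"slide":[0,0,0.13],"yaw":0},{"slide":[-0.02,-0.03,0.15],"yaw":0},{"slide":[-0.05,-0.07,0.15],"yaw":0},{"slide":[-0.06,-0.1,0.15],"yaw":0},{"slide":[-0.06,-0.12,0.15],"yaw":0},{"slide":[-0.06,-0.12,0.15],"yaw":0},{"slide":[-0.06,-0.12,0.15],"yaw":0}]'
python3 - <<'E'
from h import *
c=snap("wrist","w4");print(get_obs()["position"],get_obs()["joint_pos"])
E
```

```text
clock: 8.4
position: [0.6321, -0.1422, 0.0554]
ee_rot: [0.678, 0.735, 0.0, 0.0]
ft_force: [-1.2, 0.4, -0.5]
grip_width: 0.763
grasp_force: 0.0
clock: 9.23
position: [0.5714, -0.2636, 0.2055]
ee_rot: [0.679, 0.734, -0.0, 0.0]
ft_force: [0.1, -0.1, 0.3]
grip_width: 0.77
grasp_force: 0.0
[ 0.57208417 -0.26190241  0.20522697] [-0.08584007  0.39827723  0.58026692  1.52772301 -0.22415833  1.28257658
  0.60322304]
```

View pics/w4.png

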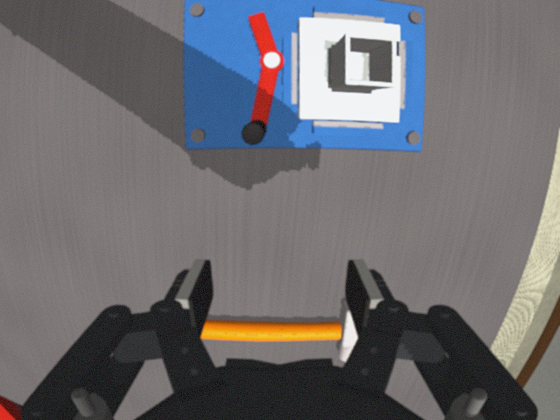

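The foot is seated between the guide bars, upright, with the notch at about (397,48). The handle top is at (253,131), the pivot at (272,60) and the jig corners at (186,150) and (423,151). I'll refit the handle and pivot from these.

Run:
```python
from h import *
np.set_printoptions(precision=4,suppress=True)
c=snap("wrist")
L=[];W=[]
for p,z,l in [((186,150),.012,(-.165,-.08)),((423,151.5),.012,(.085,-.08)),((271.5,60),.045,(-.075,.005)),((197.5,10),.012,None)]:
    w=onz(c,*p,z,True)[:2]
    if l:L.append(l);W.append(w)
L=np.array(L);W=np.array(W);A=L-L.mean(0);B=W-W.mean(0);a=np.arctan2((A[:,0]*B[:,1]-A[:,1]*B[:,0]).sum(),(A*B).sum())
a=np.radians(4.7)
R=np.array([[np.cos(a),-np.sin(a)],[np.sin(a),np.cos(a)]]);o=W.mean(0)-R@L.mean(0)
print("jig",o,"res",W-(L@R.T+o))
o=np.array([.632,-.141]);piv=o+R@[-.075,.005]
im=c["frame"];m=(im.max(2)<45).astype(np.uint8);n,l,s,ce=cv2.connectedComponentsWithStats(m)
for i in range(1,n):
    if s[i,4]>100: print(s[i],ce[i])
h=onz(c,253.5,131.5,.0895,True)[:2];d=h-piv;q=-np.pi/2+a-np.arctan2(d[1],d[0])
print("piv",piv,"handle",h,np.hypot(*d),"q",q)
for qq in np.append(np.arange(q,2.09,.12),[2.09,2.12]):
    t=a-np.pi/2-qq;print(round(qq,2),piv+.065*np.array([np.cos(t),np.sin(t)])-h)
print(get_obs()["position"],h-get_obs()["position"][:2])
```

```text
jig [ 0.6317 -0.14  ] res [[ 0.0001  0.0001]
 [ 0.0004  0.0007]
 [-0.0005 -0.0008]]
[   17   261   520   159 33201] [278.4363 368.1921]
piv [ 0.5568 -0.1422] handle [ 0.5482 -0.2037] 0.06215147873650206 q 0.22095044045738566
0.22 [-0.0004 -0.0028]
0.34 [-0.008  -0.0013]
0.46 [-0.0154  0.0012]
0.58 [-0.0225  0.0045]
0.7 [-0.0291  0.0086]
0.82 [-0.0352  0.0135]
0.94 [-0.0406  0.0191]
1.06 [-0.0453  0.0253]
1.18 [-0.0493  0.032 ]
1.3 [-0.0524  0.0391]
1.42 [-0.0547  0.0466]
1.54 [-0.056   0.0543]
1.66 [-0.0564  0.0621]
1.78 [-0.0559  0.0699]
1.9 [-0.0544  0.0775]
2.02 [-0.052   0.0849]
2.09 [-0.0503  0.0891]
2.12 [-0.0494  0.0908]
[ 0.5725 -0.261   0.2051] [-0.0242  0.0573]
```

The handle is at about (0.5485, -0.206), q about 0.21. I'll go over it, descend to TCP z 62 mm and close gently.

```bash
python3 -m inch '[{"slide":[-0.012,0.03,0],"yaw":0},{"slide":[-0.0235,0.056,0],"yaw":0},{"slide":[-0.0235,0.056,-0.03],"yaw":0},{"slide":[-0.0235,0.056,-0.065],"yaw":0},{"slide":[-0.0235,0.056,-0.095],"yaw":0},{"slide":[-0.0235,0.056,-0.12],"yaw":0},{"slide":[-0.0235,0.056,-0.138],"yaw":0},{"slide":[-0.0235,0.056,-0.143],"yaw":0},{"slide":[-0.0235,0.056,-0.143],"yaw":0},{"slide":[-0.0235,0.056,-0.143],"yaw":0}]' 60; python3 -m inch '[{"slide":[0,0,0],"yaw":0},{"slide":[0,0,0],"yaw":0},{"slide":[0,0,0],"yaw":0},{"slide":[0,0,0],"yaw":0},{"slide":[0,0,0],"yaw":0},{"slide":[0,0,0],"yaw":0},{"slide":[0,0,0],"yaw":0}]' 255 25
```

```text
clock: 10.17
position: [0.5492, -0.2057, 0.0632]
ee_rot: [0.677, 0.736, 0.0, 0.0]
ft_force: [-0.6, 0.2, 0.0]
grip_width: 0.77
grasp_force: 0.0
clock: 10.75
position: [0.5488, -0.2064, 0.0631]
ee_rot: [0.678, 0.735, 0.0, 0.0]
ft_force: [-1.1, 1.2, 6.4]
grip_width: 0.2
grasp_force: 24.8
```

The handle is held: 17 mm opening against the 18 mm post. I'll follow the arc, first half.

```bash
python3 -m inch '[{"slide":[-0.004,0.0005,0],"yaw":0},{"slide":[-0.0076,0.0015,0],"yaw":0},{"slide":[-0.015,0.004,0],"yaw":0},{"slide":[-0.022,0.007,0],"yaw":0},{"slide":[-0.0287,0.0114,0],"yaw":0},{"slide":[-0.0348,0.0163,0],"yaw":0},{"slide":[-0.0402,0.022,0],"yaw":0},{"slide":[-0.045,0.028,0],"yaw":0},{"slide":[-0.049,0.0348,0],"yaw":0},{"slide":[-0.052,0.042,0],"yaw":0},{"slide":[-0.052,0.042,0],"yaw":0}]'
```

```text
clock: 11.67
position: [0.4962, -0.1639, 0.0629]
ee_rot: [0.678, 0.735, 0.0, 0.0]
ft_force: [-1.6, -1.3, 6.8]
grip_width: 0.198
grasp_force: 25.3
```

Forces are small, so I'll do the second half, slightly past the end stop.

```bash
python3 -m inch '[{"slide":[-0.0023,0.0075,0],"yaw":0},{"slide":[-0.0036,0.015,0],"yaw":0},{"slide":[-0.004,0.023,0],"yaw":0},{"slide":[-0.0035,0.031,0],"yaw":0},{"slide":[-0.002,0.0385,0],"yaw":0},{"slide":[0.0005,0.0457,0],"yaw":0},{"slide":[0.002,0.05,0],"yaw":0},{"slide":[0.003,0.0525,0],"yaw":0},{"slide":[0.003,0.0525,0],"yaw":0},{"slide":[0.003,0.0525,0],"yaw":0}]'
python3 - <<'E'
from h import *
o=get_obs();a=np.radians(4.7);d=o["position"][:2]-[.5568,-.1422];print("q",(-np.pi/2+a-np.arctan2(d[1],d[0]))%(2*np.pi),np.hypot(*d),o["ft_force"])
E
```

```text
clock: 12.5
position: [0.4928, -0.1092, 0.0611]
ee_rot: [0.678, 0.735, -0.003, -0.007]
ft_force: [-31.8, 11.3, 29.3]
grip_width: 0.181
grasp_force: 24.5
q 2.1289474132578423 0.07196215724419269 [-31.83962526  11.33651071  29.29630156]
```

The force is 32 N and points radially, so something other than a clean stop is loading the tool. I'll ease back a few millimetres and look.

```bash
python3 -m inch '[{"slide":[-0.003,-0.001,0],"yaw":0},{"slide":[-0.005,-0.002,0],"yaw":0},{"slide":[-0.005,-0.002,0],"yaw":0}]'
python3 - <<'E'
from h import *
np.set_printoptions(precision=4,suppress=True)
o=get_obs();print(o["position"],o["ft_force"])
a=snap("wrist")["frame"];c=snap("scene");b=c["frame"]
b=cv2.resize(b[160:250,190:290],(466,420),interpolation=cv2.INTER_CUBIC)
cv2.imwrite("pics/w5.png",np.hstack([a[:,170:500],b])[:,:,::-1])
E
```

```text
clock: 12.75
position: [0.4915, -0.1125, 0.0613]
ee_rot: [0.678, 0.735, -0.001, -0.003]
ft_force: [-8.2, 3.1, 3.9]
grip_width: 0.18
grasp_force: 23.7
[ 0.4915 -0.1125  0.0613] [-8.1613  3.0897  3.9309]
```

View pics/w5.png

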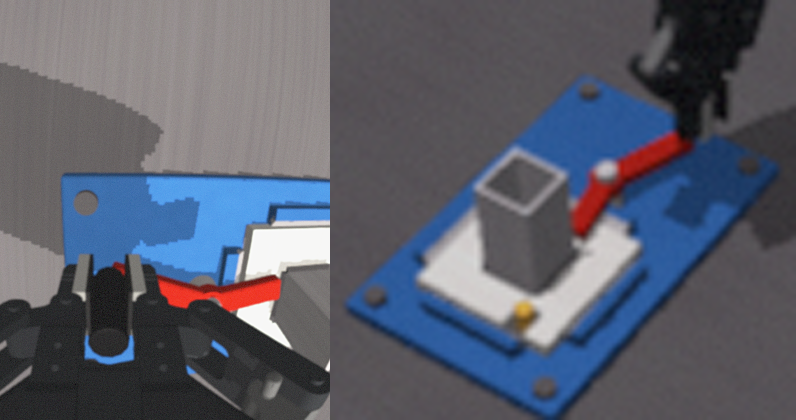

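The foot is fully down with the pin through its notch. The bar's nose, at scene crop (585,225), lies over the plate and the gripper is clear of the tube. I'll let go, rise and measure the bar's angle.

```bash
python3 -m inch '[{"slide":[0,0,0],"yaw":0},{"slide":[0,0,0],"yaw":0},{"slide":[0,0,0],"yaw":0},{"slide":[0,0,0],"yaw":0},{"slide":[0,0,0],"yaw":0}]' 100; python3 -m inch '[{"slide":[0,0,0.03],"yaw":0},{"slide":[0,0,0.06],"yaw":0},{"slide":[0,0,0.1],"yaw":0},{"slide":[0,0,0.14],"yaw":0},{"slide":[0.02,-0.03,0.15],"yaw":0},{"slide":[0.03,-0.07,0.15],"yaw":0},{"slide":[0.05,-0.11,0.15],"yaw":0},{"slide":[0.06,-0.15,0.15],"yaw":0},{"slide":[0.06,-0.16,0.15],"yaw":0},{"slide":[0.06,-0.16,0.15],"yaw":0},{"slide":[0.06,-0.16,0.15],"yaw":0}]'
python3 - <<'E'
from h import *
np.set_printoptions(precision=4,suppress=True)
c=snap("wrist","w6");im=c["frame"];h=cv2.cvtColor(im,cv2.COLOR_RGB2HSV)
m=cv2.inRange(h,(0,150,80),(6,255,255))|cv2.inRange(h,(174,150,80),(180,255,255));m[230:]=0
p=cv2.findNonZero(m)[:,0].astype(float)
w=np.array([onz(c,*x,.0345,True)[:2] for x in p]);a=np.radians(4.7)
R=np.array([[np.cos(a),-np.sin(a)],[np.sin(a),np.cos(a)]]);l=(w-[.632,-.1405])@R
for s,n in ((l[:,0]>-.064,"nose"),(l[:,0]<-.084,"tail")):
    f=cv2.fitLine(l[s].astype(np.float32),cv2.DIST_HUBER,0,.01,.01).ravel();print(n,s.sum(),np.degrees(np.arctan2(f[1],f[0])),l[s].min(0),l[s].max(0),l[s].mean(0))
E
```

```text
clock: 13.27
position: [0.4945, -0.1138, 0.0624]
ee_rot: [0.678, 0.735, 0.0, 0.0]
ft_force: [-0.4, 0.3, -0.2]
grip_width: 0.61
grasp_force: 0.0
clock: 14.18
position: [0.554, -0.2745, 0.2119]
ee_rot: [0.679, 0.735, -0.0, -0.0]
ft_force: [-0.1, 0.1, 0.2]
grip_width: 0.607
grasp_force: 0.0
nose 524 12.406345 [-0.0632 -0.0008] [-0.0291  0.0192] [-0.0471  0.0091]
tail 830 -19.795254 [-0.1369 -0.003 ] [-0.0845  0.0288] [-0.1082  0.0142]
```

View pics/w6.png

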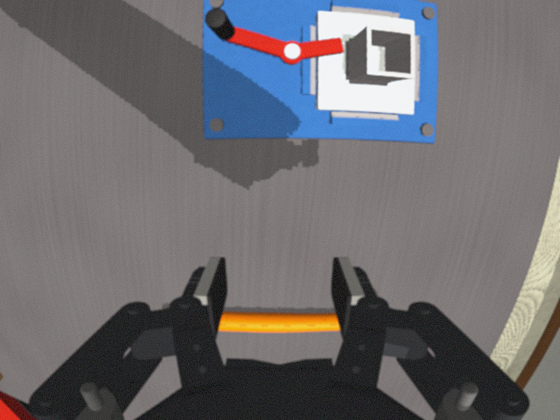

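The foot is seated and the nose lies over the plate, but the bar's tail reads -20° where it should be -30°, so it is about 10° short of the stop. The post slipped to the edge of the pads. I'll regrip with the pinch axis along the tangent, which drives it positively, after locating the handle (top at about (217,17)).

Run:
```python
from h import *
np.set_printoptions(precision=4,suppress=True)
c=snap("wrist");h=onz(c,217.5,17,.0895,True)[:2];piv=np.array([.5568,-.1422]);d=h-piv;a=np.radians(4.7)
print("handle",h,np.hypot(*d),"q",(-np.pi/2+a-np.arctan2(d[1],d[0]))%(2*np.pi),"pivot seen",onz(c,292,51,.045,True)[:2])
w=np.array([onz(c,*p,.022,True)[:2] for p in [(317.5,114),(414,114.5),(318.5,11)]]);R=np.array([[np.cos(a),-np.sin(a)],[np.sin(a),np.cos(a)]])
print("plate corners jig",(w-[.632,-.1405])@R)
for q in (1.91,1.97,2.03,2.09,2.13):
    t=a-np.pi/2-q;print(q,piv+.065*np.array([np.cos(t),np.sin(t)]))
print(get_obs()["position"],get_obs()["joint_pos"])
```

```text
handle [ 0.4946 -0.125 ] 0.06450003858199768 q 1.9234178742027446 pivot seen [ 0.5556 -0.1422]
plate corners jig [[-0.0502 -0.0541]
 [ 0.0516 -0.0495]
 [-0.0493  0.0512]]
1.91 [ 0.4939 -0.1257]
1.97 [ 0.495  -0.1219]
2.03 [ 0.4964 -0.1183]
2.09 [ 0.4979 -0.1147]
2.13 [ 0.4991 -0.1123]
[ 0.5546 -0.2724  0.2122] [-0.1116  0.3761  0.6381  1.5527 -0.2306  1.2894  0.6397]
```

The handle is at (0.4945, -0.125), q about 1.92. I'll move over it with a +1.05 rad turn, descend and grip.

```bash
python3 -m inch '[{"slide":[-0.01,0.02,0],"yaw":0.12},{"slide":[-0.02,0.04,0],"yaw":0.24},{"slide":[-0.03,0.06,0],"yaw":0.36},{"slide":[-0.04,0.08,0],"yaw":0.48},{"slide":[-0.045,0.1,0],"yaw":0.6},{"slide":[-0.05,0.12,0],"yaw":0.72},{"slide":[-0.06,0.1485,0],"yaw":0.84},{"slide":[-0.06,0.1485,0],"yaw":0.95},{"slide":[-0.06,0.1485,0],"yaw":1.05},{"slide":[-0.06,0.1485,-0.03],"yaw":1.05},{"slide":[-0.06,0.1485,-0.07],"yaw":1.05},{"slide":[-0.06,0.1485,-0.105],"yaw":1.05},{"slide":[-0.06,0.1485,-0.135],"yaw":1.05},{"slide":[-0.06,0.1485,-0.15],"yaw":1.05},{"slide":[-0.06,0.1485,-0.15],"yaw":1.05},{"slide":[-0.06,0.1485,-0.15],"yaw":1.05}]' 80; python3 -m inch '[{"slide":[0,0,0],"yaw":0},{"slide":[0,0,0],"yaw":0},{"slide":[0,0,0],"yaw":0},{"slide":[0,0,0],"yaw":0},{"slide":[0,0,0],"yaw":0},{"slide":[0,0,0],"yaw":0},{"slide":[0,0,0],"yaw":0}]' 255 30
```

```text
clock: 15.62
position: [0.4942, -0.1241, 0.0625]
ee_rot: [0.217, 0.976, 0.0, -0.0]
ft_force: [0.7, 0.5, 0.9]
grip_width: 0.687
grasp_force: 0.0
clock: 16.2
position: [0.4951, -0.1252, 0.0636]
ee_rot: [0.218, 0.976, 0.0, 0.001]
ft_force: [-1.7, 1.5, 7.7]
grip_width: 0.201
grasp_force: 29.1
```

```bash
python3 -m inch '[{"slide":[0.001,0.003,0],"yaw":0},{"slide":[0.002,0.006,0],"yaw":0},{"slide":[0.003,0.009,0],"yaw":0},{"slide":[0.003,0.009,0],"yaw":0}]'; python3 -m inch '[{"slide":[0.0005,0.001,0],"yaw":0},{"slide":[0.001,0.002,0],"yaw":0},{"slide":[0.001,0.003,0],"yaw":0},{"slide":[0.001,0.003,0],"yaw":0}]'
```

```text
clock: 16.53
position: [0.4973, -0.1167, 0.0635]
ee_rot: [0.219, 0.976, 0.0, -0.0]
ft_force: [-6.8, -1.2, 12.1]
grip_width: 0.199
grasp_force: 29.7
clock: 16.87
position: [0.498, -0.1156, 0.0635]
ee_rot: [0.219, 0.976, -0.001, 0.0]
ft_force: [-6.4, -6.9, 10.0]
grip_width: 0.2
grasp_force: 29.8
```

The tangential force is building near q = 2.08, which fits the end stop. I'll press a little more to confirm.

```bash
python3 -m inch '[{"slide":[0.001,0.002,0],"yaw":0},{"slide":[0.001,0.003,0],"yaw":0},{"slide":[0.001,0.003,0],"yaw":0}]'
```

```text
clock: 17.12
position: [0.498, -0.1154, 0.0634]
ee_rot: [0.221, 0.975, -0.002, -0.0]
ft_force: [-9.9, -16.9, 11.6]
grip_width: 0.205
grasp_force: 30.5
```

That is the hard stop: 0.2 mm of travel for 10 N more. I'll release, rise, back away and check.

```bash
python3 -m inch '[{"slide":[-0.001,-0.003,0],"yaw":0},{"slide":[-0.001,-0.003,0],"yaw":0},{"slide":[-0.001,-0.003,0],"yaw":0},{"slide":[-0.001,-0.003,0],"yaw":0},{"slide":[-0.001,-0.003,0],"yaw":0},{"slide":[-0.001,-0.003,0],"yaw":0}]' 80; python3 -m inch '[{"slide":[-0.001,-0.003,0.03],"yaw":0},{"slide":[-0.001,-0.003,0.06],"yaw":0},{"slide":[0,0,0.1],"yaw":0},{"slide":[0,0,0.14],"yaw":-0.1},{"slide":[0.02,-0.03,0.15],"yaw":-0.2},{"slide":[0.03,-0.07,0.15],"yaw":-0.3},{"slide":[0.05,-0.11,0.15],"yaw":-0.42},{"slide":[0.06,-0.15,0.15],"yaw":-0.54},{"slide":[0.06,-0.16,0.15],"yaw":-0.66},{"slide":[0.06,-0.16,0.15],"yaw":-0.78},{"slide":[0.06,-0.16,0.15],"yaw":-0.9},{"slide":[0.06,-0.16,0.15],"yaw":-1.05},{"slide":[0.06,-0.16,0.15],"yaw":-1.05},{"slide":[0.06,-0.16,0.15],"yaw":-1.05}]'
python3 - <<'E'
from h import *
np.set_printoptions(precision=4,suppress=True)
c=snap("wrist");im=c["frame"];h=cv2.cvtColor(im,cv2.COLOR_RGB2HSV)
m=cv2.inRange(h,(0,150,80),(6,255,255))|cv2.inRange(h,(174,150,80),(180,255,255));m[230:]=0
p=cv2.findNonZero(m)[:,0].astype(float)
w=np.array([onz(c,*x,.0345,True)[:2] for x in p]);a=np.radians(4.7)
R=np.array([[np.cos(a),-np.sin(a)],[np.sin(a),np.cos(a)]]);l=(w-[.632,-.1405])@R
for s,n in ((l[:,0]>-.064,"nose"),(l[:,0]<-.084,"tail")):
    f=cv2.fitLine(l[s].astype(np.float32),cv2.DIST_HUBER,0,.01,.01).ravel();print(n,s.sum(),np.degrees(np.arctan2(f[1],f[0])),l[s].min(0),l[s].max(0))
s=snap("scene")["frame"][160:250,190:290]
b=cv2.resize(s,(466,420),interpolation=cv2.INTER_CUBIC)
cv2.imwrite("pics/w7.png",np.hstack([im[:,150:480],b])[:,:,::-1])
E
```

```text
clock: 17.62
position: [0.4986, -0.1128, 0.0623]
ee_rot: [0.218, 0.976, 0.0, 0.0]
ft_force: [0.7, 0.4, -0.3]
grip_width: 0.687
grasp_force: 0.0
clock: 18.78
position: [0.5586, -0.2728, 0.2121]
ee_rot: [0.677, 0.736, -0.0, -0.0]
ft_force: [-0.7, -0.5, 0.2]
grip_width: 0.684
grasp_force: 0.0
nose 537 -0.44931895 [-0.0636 -0.0041] [-0.0296  0.0106]
tail 819 -31.886002 [-0.1328 -0.0036] [-0.084   0.0392]
```

View pics/w7.png

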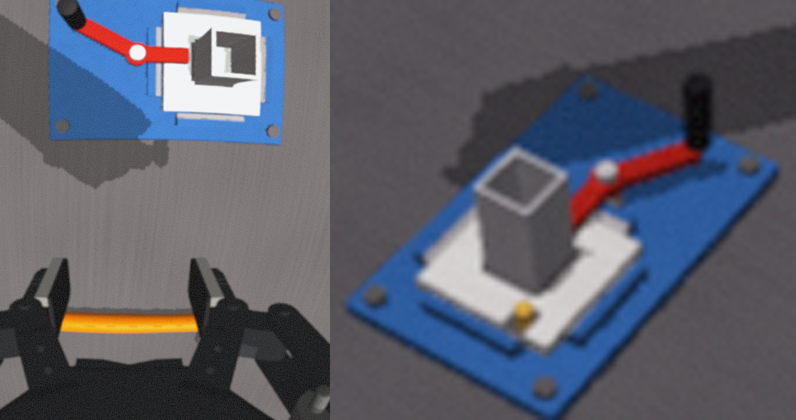

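The nose now lies along jig +x (-0.4°) and the tail is at about -31°, so the bar is closed at its stop. The foot is seated with the pin through its notch, and the gripper is clear of everything.

```bash
python3 -c "
from workcell import *
print(hand_in())"
```

```text
the job is handed in; nothing more can be done
None
```

The foot is seated upright on the nest floor with the pin through its notch, and the red bar is closed on its end stop. The gripper is clear, the hammer, pliers and spray can were not touched, and I handed the job in at about 19 s; no verdict came back.

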